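Hold the magnifier over a pair of earrings for the jeweller

ROBOT

A 7-joint arm with a two-finger parallel gripper is mounted at the origin on the work surface. World frame = base frame: x ahead of the robot, y to its left, z up, the work surface at z = 0. Lengths are in m, angles in degrees, forces in N, time in s.
With the tool pointing down it reaches from about 0.425 to 0.975 m from the base axis. Payload 16.7 kg.
Tool frame: the origin (TCP) lies at the very end of the fingers, on their centre line; the grasp point (between the pads) lies 19 mm behind it; z points along the fingers, y is the line along which they close (so a half turn about z gives the same grasp; the last joint's range is limited). The gripper opens to 85 mm and grips with 20 to 120 N. Pads are 22 mm wide; open, the fingers measure 114 mm over their backs; the gripper's body (76 mm by 85 mm) begins 54 mm behind the grasp point. The pads swing forward as they close: fully open they stand 13 mm farther back than shut.
Start: joints at [68.669, 24.414, 4.234, 92.017, -1.954, 63.644, -3.845], TCP at [0.149, -0.658, 0.231] pointing down, gripper open.
Joint ranges: [-163.25, 163.25], [-28.42, 122.38], [-70.27, 78.77], [12.13, 141.07], [-58.53, 238.53], [9.26, 117.41], [-156.51, 156.51]. Speed limits (degrees/s): [108.29, 108.29, 136.94, 136.94, 172.46, 172.46, 172.46].

INTERFACE

Orientations are given as a 3x3 rotation matrix whose columns are the frame's x, y, z axes.
In Python, from plant import telemetry, viewer, close_job gives the robot as it stands.
- The arm moves only by the tool move_arm, never from a script. Its argument "targets" is a list of rows, each a list of 6 numbers: the shift along the tool's x, y, z scaled (see below), then the turn, a rotation vector about the tool's x, y, z scaled (see below). A call has 1 to 8 rows; each row is the pose to reach, as a shift and turn from the pose commanded when the call began, along the tool's axes at that moment; what a row does not reach only later rows make up. The controller multiplies each number of a shift by 0.25 m and each number of a turn by 2 rad. A row lasts 1/12 s, in which the tool goes at most 41.7 mm and 7.16 degrees, less where a joint would pass 70% of its speed; a pose out of reach is approached as far as the arm can. A call with a number of a shift or a turn outside -1 to 1 is refused whole. A call with a gripper value outside its range is refused whole. "grip" is the opening, from -1 (shut) to 1 (fully open), set as the call begins (left out, the last holds). The fingers move at their own pace and stop on an object; "squeeze" is the grip in N (left out, the last holds). Time passes only in rows, so rows that repeat a pose let the fingers close. It gives the time, the measured TCP pose, the force, the opening and the grip force at its end, in the units of the state.
- telemetry.read_state(): the state, without advancing time (a new reading comes with each control period).
- viewer.get_image(name): name is "scene" or "top" or "wrist"; returns (picture, depth): 420x560x3 uint8, red, green, blue; 420x560 float32, m along the optical axis (not along the pixel's ray), 0 where there is no reading.
- viewer.camera_info(name): a dict with "fov_y" (degrees; the focal length in pixels is half the picture's height over the tangent of half this angle, whatever the lens; pixels are square), "cx", "cy" (the principal point, pixels), "k1" (the pictures are not rectified: a ray, as slopes to the right and down, at radius r is drawn at 1 + k1 r^2 times it, then the intrinsics apply), "xyz" and "rotation" of the camera in the world; the wrist camera has in their place "hand_eye" (4x4, takes a point from camera to tool coordinates, whose origin is the TCP and whose axes are the flange's). Camera axes: x right, y down, z forward; pixel columns grow to the right and rows downward; lengths in m; the calibration is good to about 2 mm. A picture is of the moment at which its call begins: read the wrist's pose just before it. camera_info takes no time and is no camera call.
- close_job(): hands the job in; it is judged then, once.
The state is a dict: "time_s": time; "joint_positions": joint angles; "qd": joint speeds; "joint_torque": joint torques, N m; "position": TCP position; "ee_rot": TCP orientation; "contact_force": force on the tool from outside, world axes, zero at the start; "wrist_torque": the same for the moment, N m; "opening": finger opening in m; "gripper_force": force on a finger pad.
Only numpy, scipy, OpenCV 4.12 (cv2) and the standard library are available. Lean on these libraries where they do the work, as an engineer would, in place of code of your own. Each camera call takes 0.05 s, during which the arm holds its last target. There are 200 camera calls.

TASK

My hands are full with torch and tweezers, so be my third hand with the hand magnifier and let me compare the pair of disc earrings: take it up by its handle and first hold it still for two seconds in front of the finished earring on the slanted display ramp, centred on it, lens face parallel to the slope and about 25 mm off it. Then bring it across, clear over or around the jars and bottles, to the other earring, the one lying on the honeycomb soldering block, and stop with the lens level and centred about 25 mm above it. Finish while still holding it there, with the magnifier touching nothing but your gripper; do not touch either earring on the way, and leave everything else on the bench undisturbed.

Things in the scene. Friction and masses are not known exactly. Their poses are not given: they have to be found in the camera images.
- magnifier: hand magnifier, about 110 g, loose, lying flat: glass 58 mm across in a steel rim of 66 mm outer diameter, 14 mm thick, with a dark wooden handle in the same plane. Origin: centre of the lens, half-way through its thickness (7 mm above the bench as it lies). z: the lens axis, up as it lies; the handle runs along -x, its brass end 135 mm from the lens centre. Balance point some 27 mm from the lens centre towards the handle
- lens (a point): centre of the magnifier's lens; same point and axes as the magnifier's own
- handle (a point): centre of the magnifier's wooden handle, 85 mm from the lens centre along the magnifier's -x, half-way through the thickness; same axes. The handle is straight and flat-sided, 18 mm wide (along y) and 14 mm thick (along z), from 56 to 130 mm from the lens centre
- display: fixed slanted display ramp of wood with a grey cloth face, 100 mm deep (x) by 90 mm wide (y), 62 mm high at its front (-x) edge and 108 mm at its back; its face slopes 25 degrees and looks towards its -x and up. Origin: centre of its underside, on the bench
- sample_top (a point): top of the finished earring, which is pinned fast to the middle of the ramp's face: silver disc 38 mm across with a dome in its middle, 9 mm high overall. The point is the top of the dome, 9 mm off the face; z points square out of the face (25 degrees from vertical, towards the robot's side), x up the slope, y level
- block: fixed honeycomb soldering block, pale grey slab with dark holes, 120 x 120 mm and 20 mm high. Origin: centre of its underside, on the bench
- earring: the other earring of the pair, loose, lying face up near the middle of the soldering block: silver disc 38 mm across, 9 mm high to the top of its dome, 12 g. Origin: centre of its underside, on top of the block; z up
- earring_top (a point): top of the loose earring's dome, 9 mm above the block's top (29 mm above the bench); z up
- band: plain brass finger ring, 21 mm across and 6 mm high, lying near a corner of the soldering block. Origin: centre of its underside. Leave alone
- pickle_jar: glass jar with amber contents and brass lid, 62 mm diameter, 80 mm high, loose. Origin: centre of its underside. Leave alone
- flux_jar: glass jar with white contents, no lid, 62 mm diameter, 75 mm high, loose. Origin: centre of its underside. Leave alone
- green_bottle: green glass bottle, 42 mm diameter, 105 mm high, loose. Origin: centre of its underside. Leave alone
- white_bottle: white plastic bottle with red cap, 46 mm diameter, 98 mm high, loose. Origin: centre of its underside. Leave alone
- jar_lid: brass jar lid, 58 mm diameter, 12 mm high, lying on the bench. Origin: centre of its underside. Leave alone
- tweezers: steel cross-lock tweezers, 154 mm long along x, 15 mm wide, 9 mm high, lying on the bench. Origin: at about mid-length, on the bench. Leave alone
- ring_clamp: wooden ring clamp, 122 mm long along x, 28 mm wide, 23 mm high, lying on the bench. Origin: centre of its underside. Leave alone
- sample: the finished earring itself, pinned to the ramp. Origin: centre of its back, on the ramp's face (85 mm above the bench); axes as sample_top

How it is judged:
By the outcome, as a careful person would: the job done as asked, in the order asked, and still so for the second after the job is handed in, while the arm keeps its last pose, push and grip.
It also fails if it takes over 61 s, if anything falls off the work surface, if the arm or the gripper's body presses on something with over 40 N, if the wrist force passes 120 N, or if a joint passes its speed limit or range.

## Working session

There is one attempt and no reset: what is moved stays moved. The work goes in short steps, Python scripts to look and compute and a tool call to move; the robot and the scene stay as the last step left them, time stands still between calls to the robot, and variables do not carry over. Pictures are saved under pics/ and viewed, at most 10 in all, crops included, and the job is handed in when it is done.

Besides the shell and the picture viewer there is one more tool, called after "Emit:" as a command line: name --pt "numbers of a row" for each row, then --argument value for the rest. move_arm: Moves the arm, as the interface text tells. Shifts and turns lie within -1 to 1; 1 stands for 0.25 m of shift or 2 rad of turn. Its arguments: {"type":"object","properties":{"targets":{"type":"array"},"grip":{"type":"number"},"squeeze":{"type":"number"}},"required":["targets"]}

```bash
ls; mkdir -p pics
cat > h.py <<'E'
import numpy as np,cv2
from plant import telemetry,viewer,close_job
def grab(n):
    s=telemetry.read_state(); im,d=viewer.get_image(n); c=viewer.camera_info(n)
    if n=="wrist":
        T=np.eye(4);T[:3,:3]=np.array(s["ee_rot"]).reshape(3,3);T[:3,3]=s["position"]
        M=T@np.array(c["hand_eye"])
    else:
        M=np.eye(4);M[:3,:3]=np.array(c["rotation"]).reshape(3,3);M[:3,3]=c["xyz"]
    return im,d,c,M
def rays(c,M,uv,H=420):
    uv=np.atleast_2d(uv).astype(float);f=H/2/np.tan(np.radians(c["fov_y"])/2)
    K=np.array([[f,0,c["cx"]],[0,f,c["cy"]],[0,0,1]])
    s=cv2.undistortPoints(uv[:,None],K,np.array([c["k1"],0,0,0.]))[:,0]
    s=np.c_[s,np.ones(len(s))]
    return M[:3,3],s@M[:3,:3].T   # scaled so depth=1
def onplane(c,M,uv,z):
    o,r=rays(c,M,uv);return o+r*((z-o[2])/r[:,2])[:,None]
def cloud(d,c,M):
    v,u=np.mgrid[:420,:560];o,r=rays(c,M,np.c_[u.ravel(),v.ravel()])
    return (o+r*d.ravel()[:,None]).reshape(420,560,3)
def save(n,im): cv2.imwrite(f"pics/{n}.png",im[:,:,::-1])
E
python3 - <<'E'
from h import *
for n in("top","scene"):
    im,d,c,M=grab(n);save(n,im);np.savez(n,im=im,d=d,M=M);print(n,c,(d>0).mean())
print(telemetry.read_state())
E
```

```text
pics
top {'fov_y': 46.660914280581096, 'cx': 280.1653027438743, 'cy': 209.30083964876926, 'k1': -0.034166055224311175, 'xyz': array([ 0.31978801, -0.02418606,  1.13164395]), 'rotation': array([[-0.02652458, -0.98259806,  0.18384094],
       [-0.99959128,  0.02410893, -0.01536306],
       [ 0.0106635 , -0.1841733 , -0.98283594]])} 0.9959141156462585
scene {'fov_y': 55.082697335257954, 'cx': 284.21414195304186, 'cy': 211.2721998902149, 'k1': -0.054687887069510686, 'xyz': array([1.08745621, 0.27659537, 0.73930518]), 'rotation': array([[-0.44843592,  0.6563441 , -0.606727  ],
       [ 0.8937659 ,  0.32216245, -0.31207992],
       [-0.00936716, -0.68221975, -0.73108719]])} 0.9959863945578231
{'time_s': 0.1, 'joint_positions': array([68.66864202, 24.44689791,  4.23237762, 92.04868468, -1.95389478,
       63.64544084, -3.84317095]), 'qd': array([ 0.06483942, -0.04417321, -0.07812333, -0.0752346 , -0.02299836,
        0.05342435, -0.12201454]), 'joint_torque': array([ 8.98664352e-03, -9.51523089e+01,  3.77158105e+00, -4.64394987e+01,
        1.96480507e-02,  6.59674246e-03, -8.10580923e-05]), 'position': array([ 0.14903019, -0.65795093,  0.23067059]), 'ee_rot': array([[ 9.75287166e-01,  2.20940758e-01, -3.52490307e-04],
       [ 2.20941021e-01, -9.75286494e-01,  1.14864750e-03],
       [-8.99959859e-05, -1.19814073e-03, -9.99999278e-01]]), 'contact_force': array([ 0.63623856, -0.48470336, -0.63497057]), 'wrist_torque': array([-0.00432501,  0.06418524, -0.03181127]), 'gripper_force': 0.0, 'opening': 0.0852278368370007}
```

View pics/top.png

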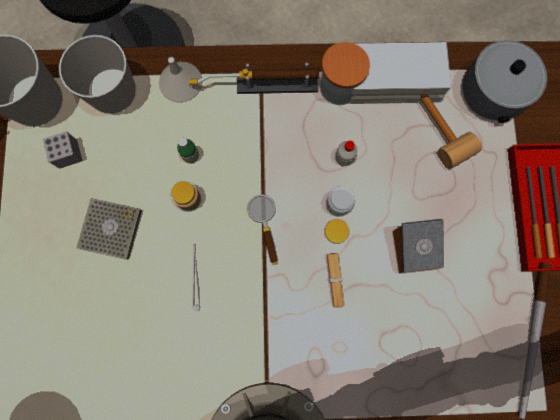

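View pics/scene.png

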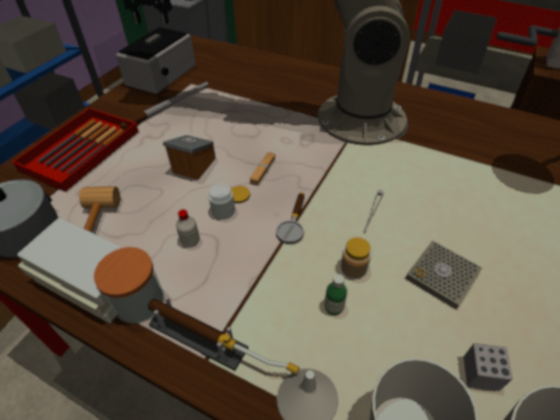

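The top view shows the magnifier lens at (261,208) with its handle running to (274,263), the loose earring at (110,227), and the ramp earring at (424,246). The jars and bottles are between them, at (186,195), (187,150), (341,200) and (346,152). The scene view agrees. Next I'll measure.

Run:
```python
from h import *
z=np.load("top.npz");im,d,M=z["im"],z["d"],z["M"];c=viewer.camera_info("top")
P=cloud(d,c,M)
def reg(u0,u1,v0,v1):return (slice(v0,v1),slice(u0,u1))
for n,r in dict(display=(395,450,212,280),pickle=(165,205,175,215),green=(170,205,133,168),flux=(322,360,183,220),white=(328,362,135,170)).items():
    p=P[reg(*r)].reshape(-1,3);p=p[p[:,2]>.03];print(n,len(p),p.min(0).round(3),p.max(0).round(3))
# display plane
p=P[reg(405,440,228,265)].reshape(-1,3);ok=(p[:,2]>.05)
A=np.c_[p[ok,:2],np.ones(ok.sum())];s=np.linalg.lstsq(A,p[ok,2],rcond=None)[0]
for i in range(4):
    e=A@s-p[ok,2];k=abs(e)<.003;s=np.linalg.lstsq(A[k],p[ok,2][k],rcond=None)[0]
n=np.r_[-s[:2],1];n/=np.linalg.norm(n);print("normal",n,"tilt",np.degrees(np.arccos(n[2])),"off",s, k.mean())
# handle
hsv=cv2.cvtColor(im,cv2.COLOR_RGB2HSV)
H=(np.array(im).max(2)<130)
H2=np.zeros((420,560),np.uint8);H2[225:268,258:285]=(im[225:268,258:285].astype(int).sum(2)<330)
print("bg",im[245,262:282].tolist())
a=cv2.resize(im[190:275,235:300],None,fx=6,fy=6,interpolation=cv2.INTER_CUBIC)
b=cv2.resize(im[210:275,390:455],None,fx=5,fy=5,interpolation=cv2.INTER_CUBIC)
e=cv2.resize(im[195:260,75:145],None,fx=5,fy=5,interpolation=cv2.INTER_CUBIC)
out=np.zeros((600,800,3),np.uint8);out[:510,:390]=a;out[:325,400:725]=b;
out[330:600,400:750]=e[20:290];save("crop",out)
print("block z",np.median(P[215:240,95:125,2]),"bench",np.median(P[280:300,210:230,2]))
```

```text
display 2288 [ 0.32  -0.396  0.03 ] [ 0.483 -0.024  1.132]
pickle 672 [ 0.32  -0.024  0.031] [0.59  0.204 1.132]
green 363 [ 0.32  -0.024  0.03 ] [0.688 0.192 1.132]
flux 628 [ 0.32  -0.209  0.03 ] [ 0.569 -0.024  1.132]
white 390 [ 0.32  -0.221  0.03 ] [ 0.676 -0.024  1.132]
normal [-0.14975776 -0.52930247  0.83511167] tilt 33.37253201299091 off [0.17932663 0.63381041 0.23109194] 0.09498069498069497
bg [[110, 96, 79], [69, 38, 23], [64, 37, 18], [60, 30, 8], [55, 33, 22], [68, 42, 24], [70, 40, 20], [70, 37, 19], [71, 43, 15], [72, 39, 18], [62, 32, 1], [62, 41, 29], [91, 80, 74], [138, 135, 126], [169, 169, 159], [167, 166, 158], [174, 169, 161], [168, 166, 158], [170, 167, 159], [166, 166, 156]]
block z 0.020850623445979766 bench 0.0006920156457344007
```

View pics/crop.png

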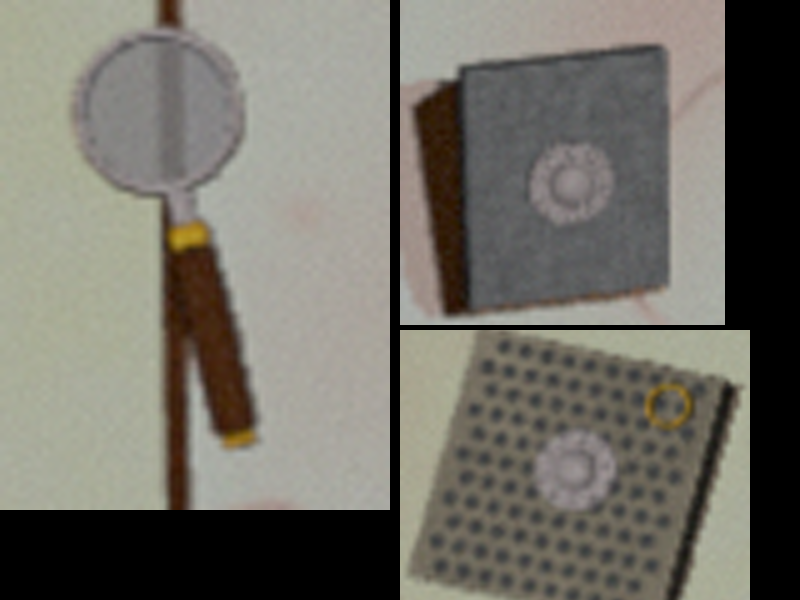

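The crop shows the lens centre at (261.3,208.7), the brass end at about (274.6,263), the sample dome at (424,246.5) and the loose earring dome at (110,227).

Run:
```python
from h import *
z=np.load("top.npz");im,d,M=z["im"],z["d"],z["M"];c=viewer.camera_info("top")
P=cloud(d,c,M);ok=d>0
q=lambda u,v,zz:onplane(c,M,[[u,v]],zz)[0].round(4)
L=q(261,208.3,.012);B=q(274.2,262.7,.012);F=q(266,229,.012)
print("lens",L,"brass end",B,"ferr",F,"len",np.linalg.norm(L-B),"yaw(+x)",np.degrees(np.arctan2(*(L-B)[1::-1])))
print("earring",q(109.7,226.7,.029),"sample",q(424.2,246.4,.092))
S=(slice(226,268),slice(406,440))
m=np.ones((420,560),bool);v,u=np.mgrid[:420,:560];m=(np.hypot(u-424,v-246)>11)&ok
p=P[S][m[S]];A=np.c_[p[:,:2],np.ones(len(p))];s=np.linalg.lstsq(A,p[:,2],rcond=None)[0]
for i in range(4):
    e=A@s-p[:,2];k=abs(e)<.004;s=np.linalg.lstsq(A[k],p[k,2],rcond=None)[0]
n=np.r_[-s[:2],1];n/=np.linalg.norm(n);print("normal",n,np.degrees(np.arccos(n[2])),"az",np.degrees(np.arctan2(n[1],n[0])),s,k.mean())
for nm,(u0,u1,v0,v1) in dict(pickle=(165,205,175,215),green=(170,205,133,168),flux=(322,360,183,220),white=(328,362,135,170),display=(395,450,212,280)).items():
    p=P[v0:v1,u0:u1][ok[v0:v1,u0:u1]];p=p[p[:,2]>.03];print(nm,p.min(0).round(3),p.max(0).round(3))
```

```text
lens [0.5327 0.0031 0.012 ] brass end [ 0.405  -0.0247  0.012 ] ferr [ 0.4835 -0.0076  0.012 ] len 0.1306909713790512 yaw(+x) 12.281537227157836
earring [0.4951 0.3499 0.029 ] sample [ 0.4253 -0.3487  0.092 ]
normal [-0.41874594 -0.03561106  0.90740492] 24.85084127799211 az -175.13913818541417 [ 0.46147638  0.03924495 -0.09784941] 0.9559808612440192
pickle [0.529 0.143 0.031] [0.59  0.204 0.086]
green [0.647 0.149 0.03 ] [0.688 0.192 0.111]
flux [ 0.509 -0.209  0.03 ] [ 0.569 -0.149  0.082]
white [ 0.632 -0.221  0.03 ] [ 0.676 -0.176  0.103]
display [ 0.373 -0.396  0.03 ] [ 0.483 -0.299  0.113]
```

Emit:
move_arm --pt "0.07 -0.05 0 0 0 0" --pt "0.16 -0.11 0 0 0 0" --pt "0.26 -0.18 0 0 0 0" --pt "0.36 -0.25 0 0 0 0" --pt "0.46 -0.32 0 0 0 0" --pt "0.56 -0.39 0 0 0 0" --pt "0.63 -0.45 0 0 0 0" --pt "0.69 -0.49 0 0 0 0" --grip 1

```text
time_s: 0.77
position: [0.2916, -0.4986, 0.2311]
ee_rot: [[0.975, 0.223, -0.0], [0.223, -0.975, 0.001], [0.0, -0.001, -1.0]]
contact_force: [0.5, -1.2, -0.5]
opening: 0.0854
gripper_force: 0.0
```

Emit:
move_arm --pt "0.09 -0.1 0 0 0 0" --pt "0.19 -0.21 0 0 0 0" --pt "0.29 -0.32 0 0 0 0" --pt "0.39 -0.43 0 0 0 0" --pt "0.49 -0.54 0 0 0 0" --pt "0.59 -0.65 0 0 0 0" --pt "0.68 -0.75 0 0 0 0" --pt "0.77 -0.85 0 0 0 0"

```text
time_s: 1.43
position: [0.4315, -0.2492, 0.2313]
ee_rot: [[0.975, 0.221, -0.0], [0.221, -0.975, 0.0], [-0.0, -0.0, -1.0]]
contact_force: [0.4, -0.5, 0.1]
opening: 0.0852
gripper_force: 0.0
```

Emit:
move_arm --pt "0.04 -0.11 0 0 0 0" --pt "0.08 -0.22 0 0 0 0" --pt "0.13 -0.34 0 0 0 0" --pt "0.17 -0.46 0 0 0 0" --pt "0.21 -0.58 0 0 0 0" --pt "0.26 -0.7 0 0 0 0" --pt "0.3 -0.82 0 0 0 0" --pt "0.33 -0.9 0 0 0 0"

```text
time_s: 2.1
position: [0.4617, -0.0104, 0.2313]
ee_rot: [[0.975, 0.223, 0.0], [0.223, -0.975, 0.0], [0.0, -0.0, -1.0]]
contact_force: [0.4, -0.6, 0.2]
opening: 0.0854
gripper_force: 0.0
```

Run:
```python
from h import *
im,d,c,M=grab("wrist");save("w1",im);np.savez("w1",im=im,d=d,M=M);print(c,M)
s=telemetry.read_state();print(s["time_s"],s["position"],s["joint_positions"],s["ee_rot"])
```

```text
{'fov_y': 64.29283960916197, 'cx': 273.6738392719118, 'cy': 206.82943332260263, 'k1': -0.0053018218645888735, 'hand_eye': array([[ 9.41971103e-04, -9.64394460e-01, -2.64466328e-01,
         6.61145351e-02],
       [ 9.99999518e-01,  9.81877641e-04, -1.87044918e-05,
         2.42602401e-04],
       [ 2.77712082e-04, -2.64466182e-01,  9.64394920e-01,
        -1.42039135e-01],
       [ 0.00000000e+00,  0.00000000e+00,  0.00000000e+00,
         1.00000000e+00]])} [[ 2.23719062e-01 -9.39944663e-01 -2.57786370e-01  5.26168602e-01]
 [-9.74653426e-01 -2.15940197e-01 -5.84853078e-02  4.05612941e-03]
 [-6.93486582e-04  2.64336647e-01 -9.64430224e-01  3.73397571e-01]
 [ 0.00000000e+00  0.00000000e+00  0.00000000e+00  1.00000000e+00]]
2.15 [ 0.46220923 -0.00726736  0.2314947 ] [ 15.88254216   5.70958842 -24.18587559 117.05016147   2.67208245
  57.72484038 -86.57113695] [[ 9.74166105e-01  2.25832057e-01  5.30772086e-04]
 [ 2.25831115e-01 -9.74165413e-01  1.43406123e-03]
 [ 8.40916805e-04 -1.27714899e-03 -9.99998831e-01]]
```

View pics/w1.png

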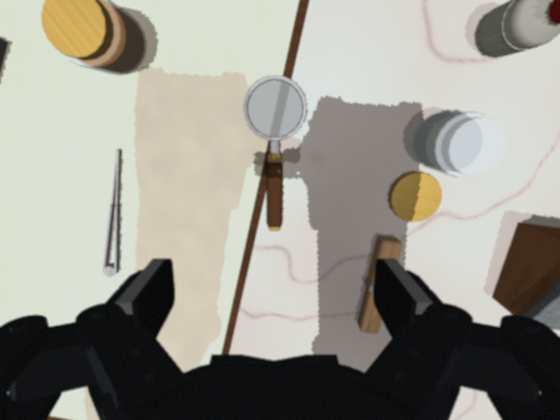

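Wrist view: the lens rim is centred near (275,108), the handle runs straight down to its brass end at (275,229), and the fingers straddle that line.

```bash
cat >> h.py <<'E'
def rowsto(p,R,frac=(1,),base=None):
    from scipy.spatial.transform import Rotation as Ro
    s=telemetry.read_state();R0=np.array(s["ee_rot"]).reshape(3,3);p0=np.array(s["position"])
    t=R0.T@(np.array(p)-p0)/.25;w=Ro.from_matrix(R0.T@R).as_rotvec()/2
    print("shift",t.round(3),"turn",w.round(4),"dist mm",np.linalg.norm(t)*250,"deg",np.degrees(np.linalg.norm(w)*2))
E
python3 - <<'E'
from h import *
z=np.load("w1.npz");im,M=z["im"],z["M"];c=viewer.camera_info("wrist")
# handle mask
m=np.zeros((420,560),np.uint8);sub=im[165:226,262:288].astype(int);m[165:226,262:288]=(sub.sum(2)<240)
pts=np.argwhere(m)
cs=[(v,np.mean(pts[pts[:,0]==v,1]),(pts[:,0]==v).sum()) for v in range(168,224,6)];print(np.round(cs,1))
q=lambda uv,zz:onplane(c,M,uv,zz)
uv=np.array([[b,a] for a,b,_ in cs]);X=q(uv,.014);print(X.round(4))
dr=np.polyfit(X[:,0],X[:,1],1);print("yaw",np.degrees(np.arctan(dr[0])))
g=cv2.cvtColor(im,cv2.COLOR_RGB2GRAY)
# circle of rim
cir=cv2.HoughCircles(cv2.GaussianBlur(g[70:150,235:315],(3,3),0),cv2.HOUGH_GRADIENT_ALT,1,30,param1=100,param2=.5,minRadius=22,maxRadius=36);print(cir)
L=q([[275,107.5]],.010)[0];B=q([[274.7,231]],.010)[0];print("lens",L,"end",B,np.linalg.norm(L-B),np.degrees(np.arctan2(*(L-B)[1::-1])))
E
```

```text
[[168.  272.5  20. ]
 [174.  272.   21. ]
 [180.  271.5  20. ]
 [186.  271.5  20. ]
 [192.  272.2  18. ]
 [198.  273.7  15. ]
 [204.  274.5  14. ]
 [210.  274.5  14. ]
 [216.  274.5  14. ]
 [222.  274.   13. ]]
[[ 0.4722 -0.0068  0.014 ]
 [ 0.4657 -0.0077  0.014 ]
 [ 0.4592 -0.0086  0.014 ]
 [ 0.4527 -0.0101  0.014 ]
 [ 0.4462 -0.0123  0.014 ]
 [ 0.44   -0.0155  0.014 ]
 [ 0.4335 -0.0179  0.014 ]
 [ 0.4267 -0.0195  0.014 ]
 [ 0.4199 -0.021   0.014 ]
 [ 0.4129 -0.0221  0.014 ]]
yaw 16.070482438552755
[[[41.       36.       29.247726]]]
lens [0.5340518  0.00470491 0.01      ] end [ 0.40119796 -0.02558191  0.01      ] 0.13626236808612574 12.84230079357534
```

Run:
```python
from h import *
a=np.radians(12.7);R=np.array([[np.cos(a),np.sin(a),0],[np.sin(a),-np.cos(a),0],[0,0,-1]])
print(telemetry.read_state()["position"]);rowsto([.461,-.0125,.004],R)
```

```text
[ 0.46220923 -0.00726736  0.2314947 ]
shift [-0.01  0.02  0.91] turn [-0.0006 -0.0004  0.0031] dist mm 227.55808400616797 deg 0.3625367405986941
```

Emit:
move_arm --pt "0 0 0.1 0 0 0" --pt "0 0 0.22 0 0 0" --pt "0 0 0.35 0 0 0" --pt "0 0 0.48 0 0 0" --pt "0 0 0.6 0 0 0" --pt "0 0 0.68 0 0 0" --pt "0 0 0.72 0 0 0" --pt "0 0 0.72 0 0 0"

```text
time_s: 2.82
position: [0.4606, -0.0133, 0.0496]
ee_rot: [[0.975, 0.221, -0.004], [0.221, -0.975, 0.0], [-0.003, -0.001, -1.0]]
contact_force: [-0.7, 0.0, 0.5]
opening: 0.0854
gripper_force: 0.0
```

Emit:
move_arm --pt "0 0 0 0 0 0" --pt "0 0 0 0 0 0" --pt "0 0 0 0 0 0"

```text
time_s: 3.07
position: [0.4628, -0.0133, 0.0526]
ee_rot: [[0.975, 0.221, 0.002], [0.221, -0.975, -0.0], [0.002, 0.001, -1.0]]
contact_force: [0.2, 0.4, -0.5]
opening: 0.0855
gripper_force: 0.0
```

Run:
```python
from h import *
a=np.radians(12.7);R=np.array([[np.cos(a),np.sin(a),0],[np.sin(a),-np.cos(a),0],[0,0,-1]])
print(telemetry.read_state()["position"]);rowsto([.461,-.0125,.004],R)
im,d,c,M=grab("wrist");save("w2",im);np.savez("w2",im=im,d=d,M=M)
```

```text
[ 0.4627734  -0.01334276  0.05264261]
shift [-0.007 -0.005  0.195] turn [ 0.0003 -0.0011  0.0004] dist mm 48.68222567690195 deg 0.1378491200136219
```

View pics/w2.png

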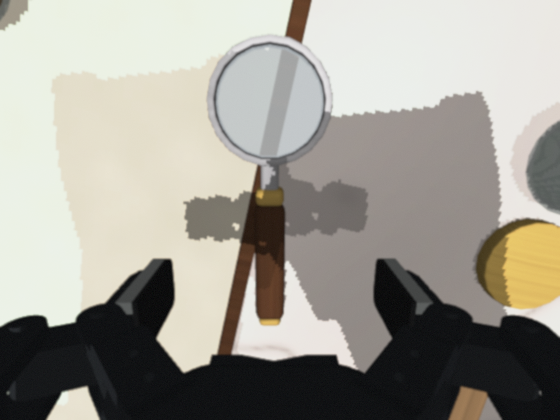

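The lens is centred at (270,99) and the handle's end is at (270,322). That puts the handle about 2 mm to tool −y of the finger midline, so I'll descend with that correction.

Emit:
move_arm --pt "-0.002 -0.008 0.04 0 0 0" --pt "-0.004 -0.008 0.08 0 0 0" --pt "-0.004 -0.008 0.12 0 0 0" --pt "-0.004 -0.008 0.15 0 0 0" --pt "-0.004 -0.008 0.17 0 0 0" --pt "-0.004 -0.008 0.185 0 0 0" --pt "-0.004 -0.008 0.185 0 0 0" --pt "-0.004 -0.008 0.185 0 0 0"

```text
time_s: 3.78
position: [0.4604, -0.0114, 0.0049]
ee_rot: [[0.975, 0.221, -0.0], [0.221, -0.975, 0.0], [-0.0, -0.0, -1.0]]
contact_force: [0.1, 0.7, 1.5]
opening: 0.0853
gripper_force: 0.0
```

Emit:
move_arm --pt "0 0 0 0 0 0" --pt "0 0 0 0 0 0" --pt "0 0 0 0 0 0" --pt "0 0 0 0 0 0" --pt "0 0 0 0 0 0" --pt "0 0 0 0 0 0" --pt "0 0 0 0 0 0" --pt "0 0 0 0 0 0" --grip -1 --squeeze 60

```text
time_s: 4.45
position: [0.4605, -0.0116, 0.0055]
ee_rot: [[0.975, 0.221, 0.0], [0.221, -0.975, -0.0], [0.0, 0.0, -1.0]]
contact_force: [-2.4, 0.4, 9.1]
opening: 0.0161
gripper_force: 58.6
```

Emit:
move_arm --pt "0 0 0 0 0 0" --pt "0 0 0 0 0 0" --pt "0 0 0 0 0 0" --pt "0 0 0 0 0 0" --pt "0 0 0 0 0 0" --pt "0 0 0 0 0 0"

```text
time_s: 4.95
position: [0.4605, -0.0116, 0.0055]
ee_rot: [[0.975, 0.221, 0.0], [0.221, -0.975, -0.0], [0.0, 0.0, -1.0]]
contact_force: [-2.4, 0.2, 10.4]
opening: 0.0158
gripper_force: 58.6
```

Emit:
move_arm --pt "0 0 -0.02 0 0 0" --pt "0 0 -0.06 0 0 0" --pt "0 0 -0.12 0 0 0" --pt "0 0 -0.2 0 0 0" --pt "0 0 -0.29 0 0 0" --pt "0 0 -0.38 0 0 0" --pt "0 0 -0.44 0 0 0" --pt "0 0 -0.48 0 0 0" --squeeze 80

```text
time_s: 5.62
position: [0.461, -0.0115, 0.1274]
ee_rot: [[0.975, 0.221, 0.002], [0.221, -0.975, -0.0], [0.002, 0.001, -1.0]]
contact_force: [0.3, -0.4, -1.6]
opening: 0.015
gripper_force: 78.3
```

Emit:
move_arm --pt "0 0 0 0 0 0" --pt "0 0 0 0 0 0" --pt "0 0 0 0 0 0" --pt "0 0 0 0 0 0"

```text
time_s: 5.95
position: [0.4598, -0.0115, 0.1241]
ee_rot: [[0.975, 0.221, -0.002], [0.221, -0.975, 0.0], [-0.002, -0.001, -1.0]]
contact_force: [-0.6, -0.4, -0.7]
opening: 0.0153
gripper_force: 78.3
```

Run:
```python
from h import *
im,d,c,M=grab("wrist");save("w3",im);np.savez("w3",im=im,d=d,M=M)
s=telemetry.read_state();print(s["position"],s["contact_force"],s["wrist_torque"],s["opening"])
P=cloud(d,c,M)
for v in range(20,330,20): print(v,[ (round(float(d[v,u]),3),P[v,u].round(3).tolist()) for u in (215,265,270)])
```

```text
[ 0.45989697 -0.01148309  0.12417878] [ 0.03817864  0.13409677 -1.05111451] [0.02422313 0.05012244 0.00643366] 0.01523907744596587
20 [(0.238, [0.579, 0.058, 0.001]), (0.125, [0.557, 0.014, 0.127]), (0.126, [0.558, 0.012, 0.126])]
40 [(0.123, [0.546, 0.03, 0.131]), (0.127, [0.551, 0.012, 0.126]), (0.127, [0.551, 0.01, 0.127])]
60 [(0.129, [0.539, 0.029, 0.127]), (0.129, [0.544, 0.011, 0.127]), (0.129, [0.544, 0.009, 0.127])]
80 [(0.13, [0.532, 0.028, 0.127]), (0.129, [0.536, 0.009, 0.129]), (0.13, [0.537, 0.007, 0.128])]
100 [(0.133, [0.525, 0.027, 0.127]), (0.13, [0.529, 0.007, 0.129]), (0.13, [0.53, 0.006, 0.129])]
120 [(0.136, [0.517, 0.026, 0.126]), (0.134, [0.522, 0.006, 0.127]), (0.133, [0.522, 0.004, 0.128])]
140 [(0.132, [0.51, 0.023, 0.132]), (0.136, [0.514, 0.004, 0.128]), (0.137, [0.514, 0.002, 0.127])]
160 [(0.267, [0.48, 0.041, -0.001]), (0.139, [0.506, 0.002, 0.127]), (0.139, [0.506, 0.0, 0.127])]
180 [(0.27, [0.464, 0.038, 0.0]), (0.139, [0.498, 0.001, 0.129]), (0.138, [0.499, -0.001, 0.13])]
200 [(0.275, [0.448, 0.035, -0.001]), (0.14, [0.49, -0.001, 0.13]), (0.141, [0.49, -0.003, 0.129])]
220 [(0.278, [0.431, 0.032, 0.001]), (0.14, [0.482, -0.003, 0.132]), (0.143, [0.482, -0.005, 0.13])]
240 [(0.284, [0.413, 0.029, 0.0]), (0.143, [0.473, -0.005, 0.132]), (0.142, [0.474, -0.007, 0.133])]
260 [(0.289, [0.395, 0.026, 0.0]), (0.144, [0.465, -0.007, 0.133]), (0.145, [0.465, -0.009, 0.132])]
280 [(0.295, [0.376, 0.022, -0.001]), (0.148, [0.455, -0.009, 0.132]), (0.148, [0.455, -0.011, 0.132])]
300 [(0.104, [0.466, 0.008, 0.174]), (0.15, [0.445, -0.011, 0.132]), (0.152, [0.445, -0.013, 0.131])]
320 [(0.084, [0.473, 0.006, 0.192]), (0.154, [0.435, -0.013, 0.131]), (0.153, [0.436, -0.016, 0.132])]
```

View pics/w3.png

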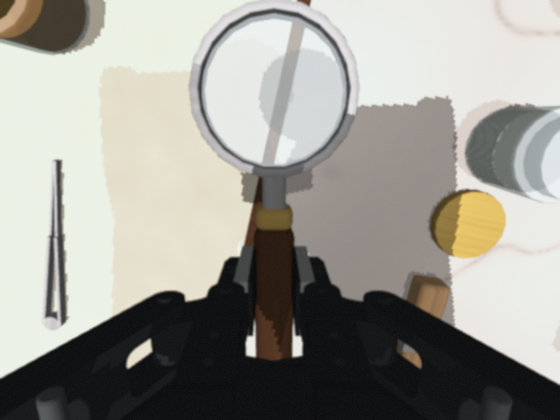

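The magnifier is held level, with the lens centred at (274,88) and the handle between the pads. Now up and toward the ramp, taking one look at the sample on the way.

Emit:
move_arm --pt "0 0 -0.08 0 0 0" --pt "-0.02 0.05 -0.2 0 0 0" --pt "-0.05 0.14 -0.32 0 0 0" --pt "-0.09 0.26 -0.4 0 0 0" --pt "-0.14 0.4 -0.42 0 0 0" --pt "-0.18 0.54 -0.42 0 0 0" --pt "-0.22 0.66 -0.42 0 0 0" --pt "-0.25 0.72 -0.42 0 0 0"

```text
time_s: 6.67
position: [0.4384, -0.2046, 0.2295]
ee_rot: [[0.976, 0.218, -0.001], [0.218, -0.976, -0.0], [-0.001, 0.0, -1.0]]
contact_force: [-0.8, -0.1, -1.2]
opening: 0.0154
gripper_force: 78.4
```

Emit:
move_arm --pt "0 0 0 0 0 0" --pt "0 0 0 0 0 0" --pt "0 0 0 0 0 0" --pt "0 0 0 0 0 0"

```text
time_s: 7.0
position: [0.4395, -0.1998, 0.2298]
ee_rot: [[0.975, 0.222, -0.0], [0.222, -0.975, 0.0], [-0.0, -0.001, -1.0]]
contact_force: [-0.8, 0.1, -1.0]
opening: 0.0154
gripper_force: 78.4
```

```bash
cat >> h.py <<'E'
O=np.array([.0755,-.0007,-.0005]) # lens in tool
def slopeR(n,sgn=1):
    x=np.cross([0,0,1],n);x=-x/np.linalg.norm(x)  # level
    x=x*sgn;z=-n;return np.c_[x,np.cross(z,x),z]
E
python3 - <<'E'
from h import *
z=np.load("w3.npz");c=viewer.camera_info("wrist");s0=z["M"]
he=np.array(c["hand_eye"]);T=s0@np.linalg.inv(he)
for uv in([274,4],[274,174],[191,88],[357,88]):
    X=onplane(c,s0,[uv],.131)[0];print((T[:3,:3].T@(X-T[:3,3])).round(4))
im,d,c,M=grab("wrist");save("w4",im);np.savez("w4",im=im,d=d,M=M)
print(M[:3,3]);rr=telemetry.read_state();print(rr["position"],rr["ee_rot"])
P=cloud(d,c,M)
# sample: bright pixels on grey cloth
m=(d>0)&(P[...,2]>.07)&(P[...,0]>.36)&(P[...,0]<.5)&(P[...,1]<-.29)&(P[...,1]>-.42)&(P[...,2]<.115)
v,u=np.nonzero(m);print("ramp px",m.sum(),u.min(),u.max(),v.min(),v.max())
p=P[m];A=np.c_[p[:,:2],np.ones(len(p))];s=np.linalg.lstsq(A,p[:,2],rcond=None)[0]
for i in range(6):
    e=A@s-p[:,2];k=abs(e)<.003;s=np.linalg.lstsq(A[k],p[k,2],rcond=None)[0]
n=np.r_[-s[:2],1];n/=np.linalg.norm(n);print("n",n,np.degrees(np.arccos(n[2])),np.degrees(np.arctan2(n[1],n[0])),s)
off=(p@n)-(s[2]*n[2]);k=off>.0045;q=p[k];print("raised",k.sum(),np.median(q,0),(q.min(0)+q.max(0))/2,off.max())
E
```

```text
[ 0.1047  0.0003 -0.0071]
[ 0.043   0.0004 -0.007 ]
[ 0.0761 -0.0314 -0.007 ]
[ 0.0762  0.032  -0.007 ]
[ 0.50404618 -0.18543012  0.37178591]
[ 0.43946579 -0.19985289  0.22984366] [[ 9.74918182e-01  2.22563287e-01 -3.47564659e-04]
 [ 2.22563407e-01 -9.74918152e-01  3.54977547e-04]
 [-2.59842126e-04 -4.23429239e-04 -9.99999877e-01]]
ramp px 8678 370 508 179 270
n [-0.41584212 -0.03440202  0.90878591] 24.66189111980244 -175.27077185403385 [ 0.45757985  0.03785492 -0.09775572]
raised 354 [ 0.42631742 -0.34640738  0.09235348] [ 0.4252574  -0.34733783  0.08952285] 0.009828230766599388
```

View pics/w4.png

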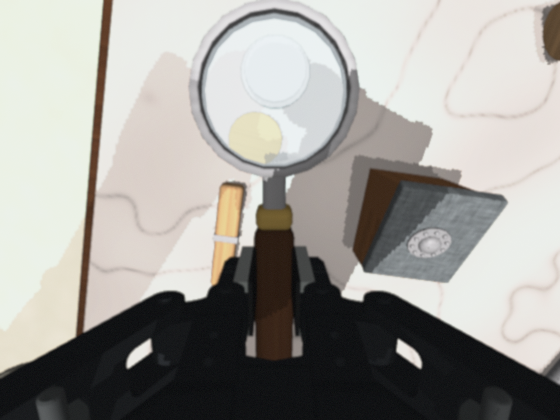

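The sample dome shows at (430,244) and the ramp is clear. Wrist and top views agree to about 2 mm, so I'll use their mean.

```bash
cat >> h.py <<'E'
O=np.array([.0748,.0003,0])
t=np.radians(25);a=np.radians(-175.2)
N=np.array([np.sin(t)*np.cos(a),np.sin(t)*np.sin(a),np.cos(t)])
S=np.array([.4258,-.3475,.093]);RS=slopeR(N)
E
python3 - <<'E'
from h import *
from scipy.spatial.transform import Rotation as Ro, Slerp
print(RS.round(3));s=telemetry.read_state();p0=np.array(s["position"]);R0=np.array(s["ee_rot"])
pt=S+.12*N-RS@O;print(pt);rowsto(pt,RS)
w=Ro.from_matrix(R0.T@RS).as_rotvec();Rm=R0@Ro.from_rotvec(w/2).as_matrix()
for f in np.arange(.1,1,.1):
    R=R0@Ro.from_rotvec(w*f).as_matrix();print(f.round(1),R[:,2].round(2), (p0+f*(pt-p0)).round(3),(p0+f*(pt-p0)+R@O).round(3))
E
```

```text
[[-0.084  0.903  0.421]
 [ 0.996  0.076  0.035]
 [-0.     0.423 -0.906]]
[ 0.38125183 -0.42630407  0.20163015]
shift [-0.429  0.831  0.113] turn [-0.1797  0.1558 -0.7029] dist mm 235.510089431347 deg 85.03005354187731
0.1 [ 0.04 -0.02 -1.  ] [ 0.434 -0.222  0.227] [ 0.504 -0.196  0.229]
0.2 [ 0.08 -0.04 -1.  ] [ 0.428 -0.245  0.224] [ 0.493 -0.209  0.228]
0.3 [ 0.13 -0.06 -0.99] [ 0.422 -0.268  0.221] [ 0.482 -0.223  0.227]
0.4 [ 0.17 -0.06 -0.98] [ 0.416 -0.29   0.219] [ 0.469 -0.237  0.224]
0.5 [ 0.22 -0.06 -0.97] [ 0.41  -0.313  0.216] [ 0.455 -0.253  0.222]
0.6 [ 0.27 -0.06 -0.96] [ 0.405 -0.336  0.213] [ 0.44  -0.27   0.219]
0.7 [ 0.31 -0.04 -0.95] [ 0.399 -0.358  0.21 ] [ 0.424 -0.288  0.215]
0.8 [ 0.35 -0.02 -0.94] [ 0.393 -0.381  0.207] [ 0.408 -0.308  0.211]
0.9 [ 0.39  0.   -0.92] [ 0.387 -0.404  0.204] [ 0.392 -0.329  0.207]
```

Emit:
move_arm --pt "-0.02 0.04 0.005 -0.009 0.008 -0.035" --pt "-0.05 0.1 0.014 -0.022 0.019 -0.086" --pt "-0.08 0.16 0.021 -0.034 0.029 -0.133" --pt "-0.11 0.21 0.029 -0.046 0.04 -0.18" --pt "-0.14 0.27 0.037 -0.058 0.05 -0.228" --pt "-0.17 0.33 0.045 -0.07 0.061 -0.276" --pt "-0.19 0.38 0.051 -0.082 0.071 -0.322" --pt "-0.215 0.416 0.056 -0.09 0.078 -0.351"

```text
time_s: 7.72
position: [0.4098, -0.3145, 0.216]
ee_rot: [[0.585, 0.779, 0.224], [0.807, -0.588, -0.065], [0.081, 0.218, -0.972]]
contact_force: [-0.9, 0.1, -0.3]
opening: 0.0155
gripper_force: 78.5
```

Run:
```python
from h import *
rowsto(S+.12*N-RS@O,RS);print(telemetry.read_state()["joint_positions"].round(1))
```

```text
shift [-0.432  0.161  0.059] turn [-0.0886  0.078  -0.3496] dist mm 116.25839110999887 deg 42.2845852482696
[ 44.5   4.8 -12.2 121.3  -4.2  41.2  -1.1]
```

Emit:
move_arm --pt "-0.04 0.015 0.005 -0.009 0.008 -0.035" --pt "-0.1 0.038 0.014 -0.021 0.018 -0.083" --pt "-0.16 0.06 0.022 -0.033 0.029 -0.131" --pt "-0.22 0.082 0.03 -0.045 0.04 -0.178" --pt "-0.28 0.105 0.038 -0.057 0.051 -0.226" --pt "-0.34 0.127 0.046 -0.07 0.061 -0.274" --pt "-0.4 0.149 0.055 -0.081 0.072 -0.32" --pt "-0.432 0.161 0.059 -0.089 0.078 -0.35"

```text
time_s: 8.38
position: [0.3814, -0.4244, 0.2018]
ee_rot: [[-0.069, 0.906, 0.418], [0.998, 0.061, 0.032], [0.004, 0.42, -0.908]]
contact_force: [-0.4, -0.2, -0.9]
opening: 0.0154
gripper_force: 78.5
```

Emit:
move_arm --pt "0 0 0 0 0 0" --pt "0 0 0 0 0 0" --pt "0 0 0 0 0 0" --pt "0 0 0 0 0 0"

```text
time_s: 8.72
position: [0.3818, -0.4228, 0.2019]
ee_rot: [[-0.064, 0.907, 0.417], [0.998, 0.056, 0.032], [0.006, 0.418, -0.909]]
contact_force: [-0.8, 0.7, -0.4]
opening: 0.0151
gripper_force: 78.5
```

Run:
```python
from h import *
rowsto(S+.026*N-RS@O,RS);s=telemetry.read_state();print(s["joint_positions"].round(1),s["wrist_torque"])
im,d,c,M=grab("wrist");save("w5",im);np.savez("w5",im=im,d=d,M=M)
```

```text
shift [-0.013 -0.001  0.376] turn [-0.0026  0.0015 -0.0102] dist mm 93.980737698274 deg 1.2164755190725085
[ 65.5  12.4 -13.5 117.4 -28.1  40.1  76.3] [-0.07473479  0.54648979 -0.01378771]
```

View pics/w5.png

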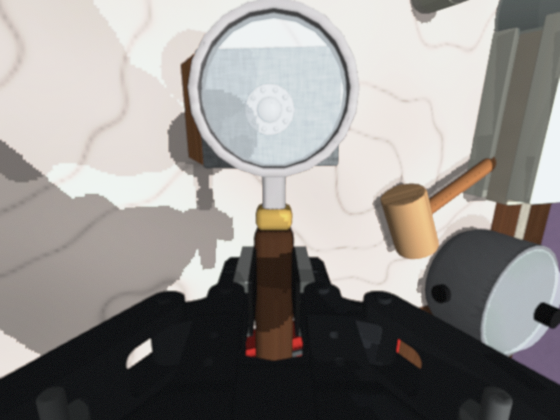

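The sample dome shows through the glass at (270,108), as planned. I'll use this for a third estimate of the sample position.

Run:
```python
from h import *
z=np.load("w5.npz");c=viewer.camera_info("wrist");g=cv2.cvtColor(z["im"],cv2.COLOR_RGB2GRAY)
a=g[75:140,235:305];print(cv2.HoughCircles(cv2.GaussianBlur(a,(3,3),0),cv2.HOUGH_GRADIENT_ALT,1,5,param1=60,param2=.4,minRadius=8,maxRadius=30)+np.array([235,75,0]))
print(onplane(c,z["M"],[[269.5,107.5]],.091))
z=np.load("w4.npz");print(onplane(c,z["M"],[[430.5,243.5]],.091))
```

```text
[[[268.         109.          12.66885471]
  [268.         109.          24.85765076]]]
[[ 0.42380039 -0.34704352  0.091     ]]
[[ 0.4270367 -0.3474933  0.091    ]]
```

Emit:
move_arm --pt "-0.002 0 0.03 -0.0005 0 -0.002" --pt "-0.004 0 0.08 -0.001 0 -0.004" --pt "-0.006 0 0.14 -0.0015 0.001 -0.006" --pt "-0.008 -0.001 0.2 -0.002 0.001 -0.008" --pt "-0.01 -0.001 0.26 -0.0025 0.0015 -0.01" --pt "-0.011 -0.001 0.31 -0.0025 0.0015 -0.01" --pt "-0.011 -0.001 0.345 -0.0025 0.0015 -0.01" --pt "-0.011 -0.001 0.36 -0.0025 0.0015 -0.01"

```text
time_s: 9.43
position: [0.4191, -0.4228, 0.1185]
ee_rot: [[-0.084, 0.903, 0.42], [0.996, 0.076, 0.036], [0.001, 0.422, -0.907]]
contact_force: [-0.3, 0.3, -0.4]
opening: 0.0157
gripper_force: 78.5
```

Emit:
move_arm --pt "0 0 0 0 0 0" --pt "0 0 0 0 0 0" --pt "0 0 0 0 0 0" --pt "0 0 0 0 0 0"

```text
time_s: 9.77
position: [0.4185, -0.4242, 0.1206]
ee_rot: [[-0.083, 0.903, 0.422], [0.997, 0.076, 0.034], [-0.001, 0.423, -0.906]]
contact_force: [-0.4, 0.7, -1.0]
opening: 0.0154
gripper_force: 78.5
```

Run:
```python
from h import *
S=np.array([.4253,-.3472,.0925])
rowsto(S+.026*N-RS@O,RS)
im,d,c,M=grab("wrist");save("w6",im);np.savez("w6",im=im,d=d,M=M)
s=telemetry.read_state();p=np.array(s["position"])+np.array(s["ee_rot"])@O-S;R=RS;print("lens rel sample (up,lat,n)",np.dot(p,N),p-N*np.dot(p,N),s["ee_rot"],RS)
```

```text
shift [ 0.006 -0.001  0.02 ] turn [ 0.0002  0.0008 -0.    ] dist mm 5.22257150098318 deg 0.09308607199185952
lens rel sample (up,lat,n) 0.03087577182413518 [ 2.25986468e-04 -1.32673879e-03  5.32407990e-05] [[-0.08299674  0.90301039  0.42152553]
 [ 0.99654887  0.07578934  0.03385738]
 [-0.00137357  0.42288085 -0.90618426]] [[-0.08367784  0.90312924  0.42113608]
 [ 0.99649286  0.07583788  0.03536378]
 [-0.          0.42261826 -0.90630779]]
```

View pics/w6.png

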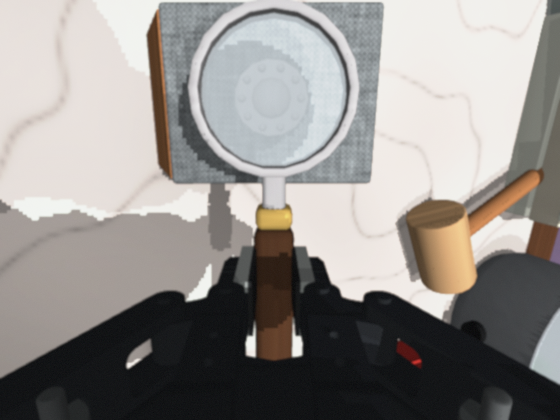

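The earring rings at (271,98) against the lens centre at (274,89) give about 1 mm of lateral error, and the lens is 31 mm out. I'll move 5 mm closer and hold.

Emit:
move_arm --pt "0 -0.002 0.007 0 0 0" --pt "0 -0.004 0.014 0 0 0" --pt "0 -0.004 0.018 0 0 0" --pt "0 -0.004 0.02 0 0 0" --pt "0 -0.004 0.02 0 0 0" --pt "0 -0.004 0.02 0 0 0" --pt "0 -0.004 0.02 0 0 0" --pt "0 -0.004 0.02 0 0 0"

```text
time_s: 10.48
position: [0.4197, -0.4237, 0.1149]
ee_rot: [[-0.083, 0.903, 0.421], [0.997, 0.076, 0.035], [-0.0, 0.423, -0.906]]
contact_force: [-0.9, -0.1, -0.4]
opening: 0.0153
gripper_force: 78.5
```

Emit:
move_arm --pt "0 0 0 0 0 0" --pt "0 0 0 0 0 0" --pt "0 0 0 0 0 0" --pt "0 0 0 0 0 0" --pt "0 0 0 0 0 0" --pt "0 0 0 0 0 0" --pt "0 0 0 0 0 0" --pt "0 0 0 0 0 0"

```text
time_s: 11.15
position: [0.4197, -0.4237, 0.1149]
ee_rot: [[-0.083, 0.903, 0.421], [0.997, 0.076, 0.035], [-0.0, 0.423, -0.906]]
contact_force: [0.3, -0.0, -0.5]
opening: 0.0152
gripper_force: 78.5
```

Run:
```python
from h import *
S=np.array([.4253,-.3472,.0925]);rowsto(S+.026*N-RS@O,RS)
```

```text
shift [ 0.004  0.004 -0.003] turn [-0.      0.0003 -0.0001] dist mm 1.6015548468366962 deg 0.030638479540038444
```

Emit:
move_arm --pt "0 0 0 0 0 0" --pt "0 0 0 0 0 0" --pt "0 0 0 0 0 0" --pt "0 0 0 0 0 0" --pt "0 0 0 0 0 0" --pt "0 0 0 0 0 0" --pt "0 0 0 0 0 0" --pt "0 0 0 0 0 0"

```text
time_s: 11.82
position: [0.4197, -0.4238, 0.1149]
ee_rot: [[-0.083, 0.903, 0.421], [0.997, 0.076, 0.035], [-0.0, 0.423, -0.906]]
contact_force: [0.6, 0.1, -1.2]
opening: 0.0153
gripper_force: 78.5
```

Emit:
move_arm --pt "0 0 0 0 0 0" --pt "0 0 0 0 0 0" --pt "0 0 0 0 0 0" --pt "0 0 0 0 0 0" --pt "0 0 0 0 0 0" --pt "0 0 0 0 0 0" --pt "0 0 0 0 0 0" --pt "0 0 0 0 0 0"

```text
time_s: 12.48
position: [0.4197, -0.4237, 0.1149]
ee_rot: [[-0.083, 0.903, 0.421], [0.997, 0.076, 0.035], [-0.0, 0.423, -0.906]]
contact_force: [0.2, 0.6, -1.9]
opening: 0.0152
gripper_force: 78.5
```

Emit:
move_arm --pt "0 0 0 0 0 0" --pt "0 0 0 0 0 0" --pt "0 0 0 0 0 0" --pt "0 0 0 0 0 0" --pt "0 0 0 0 0 0" --pt "0 0 0 0 0 0" --pt "0 0 0 0 0 0" --pt "0 0 0 0 0 0"

```text
time_s: 13.15
position: [0.4197, -0.4237, 0.1149]
ee_rot: [[-0.083, 0.903, 0.421], [0.997, 0.076, 0.035], [-0.0, 0.423, -0.906]]
contact_force: [0.8, -0.2, -0.8]
opening: 0.0153
gripper_force: 78.5
```

Emit:
move_arm --pt "0 0 0 0 0 0" --pt "0 0 0 0 0 0" --pt "0 0 0 0 0 0" --pt "0 0 0 0 0 0" --pt "0 0 0 0 0 0" --pt "0 0 0 0 0 0" --pt "0 0 0 0 0 0" --pt "0 0 0 0 0 0"

```text
time_s: 13.82
position: [0.4197, -0.4237, 0.1149]
ee_rot: [[-0.083, 0.903, 0.421], [0.997, 0.076, 0.035], [-0.0, 0.423, -0.906]]
contact_force: [0.7, -0.1, -1.3]
opening: 0.0154
gripper_force: 78.5
```

Emit:
move_arm --pt "0 0 -0.03 0 0 0" --pt "0 0 -0.08 0 0 0" --pt "0 0 -0.14 0 0 0" --pt "0 0 -0.21 0 0 0" --pt "0 0 -0.28 0 0 0" --pt "0 0 -0.35 0 0 0" --pt "0 0 -0.4 0 0 0" --pt "0 0 -0.43 0 0 0"

```text
time_s: 14.48
position: [0.3739, -0.4281, 0.2143]
ee_rot: [[-0.083, 0.903, 0.422], [0.997, 0.076, 0.033], [-0.002, 0.423, -0.906]]
contact_force: [-0.4, -0.6, 0.1]
opening: 0.0153
gripper_force: 78.5
```

Run:
```python
from h import *
a=np.radians(20);R=np.array([[np.cos(a),np.sin(a),0],[np.sin(a),-np.cos(a),0],[0,0,-1]])
rowsto([.44,-.22,.25],R)
```

```text
shift [0.807 0.362 0.01 ] turn [ 0.1871 -0.1413  0.6414] dist mm 221.25216951353684 deg 78.26150605658519
```

Emit:
move_arm --pt "0.04 0.018 0 0.009 -0.007 0.032" --pt "0.1 0.045 0.001 0.023 -0.018 0.08" --pt "0.16 0.072 0.002 0.037 -0.028 0.127" --pt "0.21 0.094 0.003 0.049 -0.037 0.167" --pt "0.26 0.117 0.003 0.06 -0.046 0.207" --pt "0.31 0.139 0.004 0.072 -0.054 0.246" --pt "0.36 0.161 0.004 0.083 -0.063 0.286" --pt "0.4 0.18 0.005 0.093 -0.07 0.32"

```text
time_s: 15.15
position: [0.4076, -0.3231, 0.2306]
ee_rot: [[0.539, 0.813, 0.221], [0.839, -0.541, -0.055], [0.075, 0.215, -0.974]]
contact_force: [0.7, -0.6, -0.6]
opening: 0.0156
gripper_force: 78.4
```

Run:
```python
from h import *
a=np.radians(20);R=np.array([[np.cos(a),np.sin(a),0],[np.sin(a),-np.cos(a),0],[0,0,-1]])
rowsto([.44,-.22,.25],R)
```

```text
shift [ 0.422 -0.101 -0.07 ] turn [ 0.0925 -0.0712  0.3201] dist mm 109.79720105162329 deg 39.04211218439307
```

Emit:
move_arm --pt "0.04 -0.01 -0.007 0.009 -0.007 0.032" --pt "0.1 -0.024 -0.017 0.022 -0.017 0.077" --pt "0.16 -0.038 -0.026 0.035 -0.027 0.122" --pt "0.22 -0.052 -0.036 0.048 -0.037 0.167" --pt "0.28 -0.067 -0.046 0.061 -0.047 0.212" --pt "0.34 -0.081 -0.056 0.074 -0.057 0.257" --pt "0.39 -0.093 -0.064 0.085 -0.066 0.295" --pt "0.422 -0.101 -0.07 0.092 -0.071 0.32"

```text
time_s: 15.82
position: [0.4399, -0.2196, 0.25]
ee_rot: [[0.939, 0.343, 0.001], [0.343, -0.939, 0.0], [0.001, 0.0, -1.0]]
contact_force: [-0.4, 0.1, -1.0]
opening: 0.0153
gripper_force: 78.4
```

Emit:
move_arm --pt "0.03 -0.08 0 0 0 0" --pt "0.07 -0.18 0 0 0 0" --pt "0.1 -0.28 0 0 0 0" --pt "0.14 -0.38 0 0 0 0" --pt "0.18 -0.48 0 0 0 0" --pt "0.21 -0.58 0 0 0 0" --pt "0.25 -0.68 0 0 0 0" --pt "0.28 -0.77 0 0 0 0"

```text
time_s: 16.48
position: [0.4382, -0.0147, 0.2497]
ee_rot: [[0.938, 0.346, 0.002], [0.346, -0.938, -0.001], [0.002, 0.001, -1.0]]
contact_force: [-0.1, -0.0, -0.5]
opening: 0.0154
gripper_force: 78.5
```

Emit:
move_arm --pt "0.03 -0.1 0 0 0 0" --pt "0.07 -0.2 0 0 0 0" --pt "0.11 -0.31 0 0 0 0" --pt "0.15 -0.42 0 0 0 0" --pt "0.19 -0.53 0 0 0 0" --pt "0.23 -0.63 0 0 0 0" --pt "0.26 -0.71 0 0 0 0" --pt "0.28 -0.77 0 0 0 0"

```text
time_s: 17.15
position: [0.4372, 0.1906, 0.2495]
ee_rot: [[0.938, 0.347, 0.002], [0.347, -0.938, -0.0], [0.002, 0.001, -1.0]]
contact_force: [0.1, 0.7, -1.2]
opening: 0.0155
gripper_force: 78.5
```

Emit:
move_arm --pt "0 0 0 0 0 0" --pt "0 0 0 0 0 0" --pt "0 0 0 0 0 0" --pt "0 0 0 0 0 0"

```text
time_s: 17.48
position: [0.4377, 0.1876, 0.2494]
ee_rot: [[0.939, 0.344, 0.002], [0.344, -0.939, -0.001], [0.001, 0.002, -1.0]]
contact_force: [0.1, -0.7, -0.9]
opening: 0.0153
gripper_force: 78.5
```

Run:
```python
from h import *
im,d,c,M=grab("wrist");save("w7",im);np.savez("w7",im=im,d=d,M=M)
P=cloud(d,c,M);m=(d>0)&(P[...,2]>.0225)&(P[...,2]<.04)&(np.hypot(P[...,0]-.495,P[...,1]-.35)<.03)
q=P[m];v,u=np.nonzero(m);print(m.sum(),u.mean(),v.mean(),q.mean(0),(q.min(0)+q.max(0))/2,q.max(0))
g=cv2.GaussianBlur(cv2.cvtColor(im,cv2.COLOR_RGB2GRAY),(3,3),0)
u0,v0=int(u.mean()),int(v.mean())
cr=cv2.HoughCircles(g[v0-40:v0+40,u0-40:u0+40],cv2.HOUGH_GRADIENT_ALT,1,3,param1=60,param2=.4,minRadius=6,maxRadius=28)
if cr is not None:
    for x,y,r in cr[0]: print(x+u0-40,y+v0-40,r,onplane(c,M,[[x+u0-40,y+v0-40]],.023))
a=np.radians(35);R=np.array([[np.cos(a),np.sin(a),0],[np.sin(a),-np.cos(a),0],[0,0,-1]])
E=np.array([.495,.35,.029]);rowsto(E+[0,0,.09]-R@O,R);print(E+[0,0,.1]-R@O)
# sag/tilt of magnifier vs tool: rim depth
T=M@np.linalg.inv(np.array(c["hand_eye"]));Q=(P-T[:3,3])@T[:3,:3]
for p in ([10,274],[172,274],[88,195],[88,352],[215,274],[235,274]): print(p,np.median(Q[p[0]-2:p[0]+3,p[1]-2:p[1]+3].reshape(-1,3),axis=0).round(4))
```

```text
804 141.45149253731344 70.56716417910448 [0.49494294 0.35240072 0.02493348] [0.49449854 0.35276546 0.02638233] [0.51279794 0.37118805 0.03026255]
142.0 72.0 14.363949 [[0.49382129 0.35229584 0.023     ]]
138.0 70.0 15.040319 [[0.49427894 0.35664626 0.023     ]]
shift [ 0.148 -0.456  0.521] turn [ 0.0009 -0.0006 -0.1297] dist mm 177.11532080916328 deg 14.86695770301703
[0.43355535 0.30734223 0.129     ]
[10, 274] [ 0.1031  0.0002 -0.0063]
[172, 274] [ 0.0439  0.0003 -0.0077]
[88, 195] [ 0.0761 -0.0298 -0.0075]
[88, 352] [ 0.0762  0.03   -0.0072]
[215, 274] [ 0.0256  0.0003 -0.0074]
[235, 274] [ 0.0165  0.0003 -0.0069]
```

View pics/w7.png

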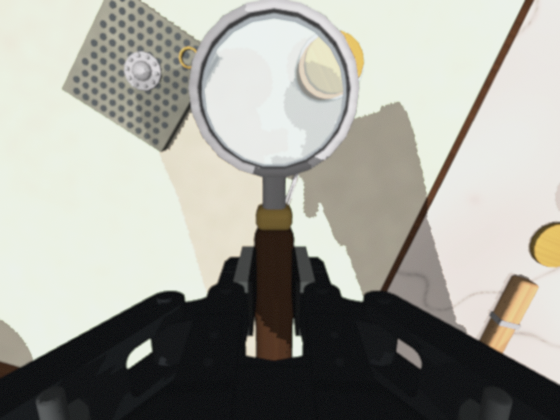

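The loose earring is at pixel (142,71), with a clear path to it. I'll target (0.4947, 0.3515).

Emit:
move_arm --pt "0.02 -0.06 0.03 0 0 -0.015" --pt "0.05 -0.15 0.1 0 0 -0.04" --pt "0.08 -0.24 0.19 0 0 -0.065" --pt "0.105 -0.32 0.28 0 0 -0.09" --pt "0.125 -0.39 0.37 0 0 -0.11" --pt "0.14 -0.43 0.44 0 0 -0.122" --pt "0.15 -0.455 0.495 0 0 -0.13" --pt "0.15 -0.461 0.52 0 0 -0.13"

```text
time_s: 18.2
position: [0.4323, 0.3104, 0.1173]
ee_rot: [[0.817, 0.577, -0.0], [0.577, -0.817, -0.001], [-0.001, 0.001, -1.0]]
contact_force: [-1.4, 0.3, -1.4]
opening: 0.0152
gripper_force: 78.5
```

Emit:
move_arm --pt "0 0 0 0 0 0" --pt "0 0 0 0 0 0" --pt "0 0 0 0 0 0" --pt "0 0 0 0 0 0"

```text
time_s: 18.53
position: [0.434, 0.3093, 0.1203]
ee_rot: [[0.819, 0.574, 0.003], [0.574, -0.819, -0.0], [0.003, 0.002, -1.0]]
contact_force: [0.3, 0.2, 0.5]
opening: 0.0153
gripper_force: 78.5
```

```bash
cat > e.py <<'E'
from h import *
im,d,c,M=grab("wrist")
T=M@np.linalg.inv(np.array(c["hand_eye"]))
g=cv2.GaussianBlur(cv2.cvtColor(im,cv2.COLOR_RGB2GRAY),(3,3),0)
cr=cv2.HoughCircles(g[20:170,200:350],cv2.HOUGH_GRADIENT_ALT,1,2,param1=50,param2=.4,minRadius=8,maxRadius=60)
if cr is not None:
    for x,y,r in cr[0]:
        X=onplane(c,M,[[x+200,y+20]],.024)[0];print(x+200,y+20,r,X.round(4),"tool",(T[:3,:3].T@(X-T[:3,3])).round(4))
a=np.radians(35);R=np.array([[np.cos(a),np.sin(a),0],[np.sin(a),-np.cos(a),0],[0,0,-1]])
s=telemetry.read_state();print("lens",np.array(s["position"])+np.array(s["ee_rot"])@O,s["ee_rot"][:,2])
rowsto(np.array([.4947,.3515,.029+.026])-R@O,R)
E
python3 e.py
```

```text
300.0 103.0 50.337963 [0.5053 0.3372 0.024 ] tool [0.0742 0.0178 0.0966]
300.0 106.0 51.680103 [0.5037 0.3361 0.024 ] tool [0.0722 0.0179 0.0966]
298.0 75.0 51.017982 [0.519  0.3489 0.024 ] tool [0.0921 0.0161 0.0966]
299.0 89.0 52.46819 [0.5122 0.3431 0.024 ] tool [0.0832 0.017  0.0966]
286.0 112.0 53.736916 [0.495  0.3416 0.024 ] tool [0.0683 0.0083 0.0965]
256.0 78.0 53.325485 [0.5013 0.3708 0.024 ] tool [ 0.0902 -0.012   0.0966]
298.0 118.0 42.706123 [0.4965 0.3325 0.024 ] tool [0.0643 0.0167 0.0965]
274.0 118.0 52.72804 [0.487 0.346 0.024] tool [0.0643 0.0001 0.0965]
248.0 94.0 52.469868 [0.4897 0.3695 0.024 ] tool [ 0.08   -0.0175  0.0965]
274.0 125.0 45.337395 [0.4831 0.3433 0.024 ] tool [0.0596 0.0001 0.0965]
256.0 86.0 52.6918 [0.4971 0.368  0.024 ] tool [ 0.0851 -0.0121  0.0965]
289.0 121.0 45.077457 [0.4913 0.3364 0.024 ] tool [0.0623 0.0105 0.0965]
259.0 120.0 46.85852 [0.4799 0.3538 0.024 ] tool [ 0.0629 -0.0103  0.0965]
306.0 65.0 43.571384 [0.527  0.3482 0.024 ] tool [0.0983 0.0213 0.0967]
241.0 85.0 45.31826 [0.4918 0.3766 0.024 ] tool [ 0.0857 -0.0222  0.0965]
292.0 
[... 8304 characters left out ...]
0 90.0 14.0663 [0.5214 0.3289 0.024 ] tool [0.0826 0.0339 0.0966]
334.0 130.0 13.115399 [0.5044 0.3072 0.024 ] tool [0.0562 0.0419 0.0966]
311.0 69.0 14.585503 [0.527 0.344 0.024] tool [0.0959 0.0247 0.0967]
272.0 158.0 12.421727 [0.4636 0.3314 0.024 ] tool [ 0.0367 -0.0013  0.0964]
338.0 107.0 12.491821 [0.5182 0.3144 0.024 ] tool [0.0716 0.0439 0.0966]
337.0 81.0 10.539113 [0.531  0.3253 0.024 ] tool [0.0884 0.0424 0.0967]
299.0 45.0 13.878952 [0.5342 0.3593 0.024 ] tool [0.1105 0.0164 0.0967]
lens [0.49535042 0.35202398 0.12049866] [ 3.49076501e-03 -2.04560358e-04 -9.99993886e-01]
shift [-0.004 -0.001  0.261] turn [ 0.0011 -0.0014  0.0004] dist mm 65.29835290916141 deg 0.20583843410888478
```

The concentric circles at (272,103) are the earring, within about 1.5 mm of the lens axis. Descending.

Emit:
move_arm --pt "0 -0.001 0.03 0 0 0" --pt "-0.001 -0.002 0.07 0 0 0" --pt "-0.002 -0.003 0.11 0 0 0" --pt "-0.003 -0.004 0.15 0 0 0" --pt "-0.003 -0.005 0.19 0 0 0" --pt "-0.003 -0.005 0.22 0 0 0" --pt "-0.003 -0.005 0.235 0 0 0" --pt "-0.003 -0.005 0.24 0 0 0"

```text
time_s: 19.25
position: [0.4317, 0.31, 0.0584]
ee_rot: [[0.818, 0.575, 0.001], [0.575, -0.818, -0.001], [-0.0, 0.001, -1.0]]
contact_force: [0.1, -0.4, -0.7]
opening: 0.0157
gripper_force: 78.5
```

Emit:
move_arm --pt "0 0 0 0 0 0" --pt "0 0 0 0 0 0" --pt "0 0 0 0 0 0" --pt "0 0 0 0 0 0" --pt "0 0 0 0 0 0" --pt "0 0 0 0 0 0" --pt "0 0 0 0 0 0" --pt "0 0 0 0 0 0"

```text
time_s: 19.92
position: [0.4321, 0.3101, 0.0594]
ee_rot: [[0.818, 0.575, 0.002], [0.575, -0.818, -0.001], [0.001, 0.002, -1.0]]
contact_force: [0.3, 0.6, -0.5]
opening: 0.015
gripper_force: 78.5
```

```bash
python3 e.py | awk '/^2(6[5-9]|7[0-9]|80)/ && $2>75 && $2<110 || /lens|shift/'
```

```text
269.0 104.0 50.23591 [0.4893 0.3533 0.024 ] tool [ 0.0716 -0.0025  0.0355]
276.0 96.0 38.554436 [0.4946 0.3527 0.024 ] tool [0.0755 0.001  0.0355]
273.0 92.0 37.478146 [0.4952 0.355  0.024 ] tool [ 0.0774 -0.0005  0.0355]
274.0 76.0 45.750214 [0.5017 0.359  0.024 ] tool [0.085  0.     0.0356]
280.0 106.0 29.91998 [0.4918 0.3482 0.024 ] tool [0.0706 0.0031 0.0355]
273.0 82.0 31.048779 [0.4991 0.3577 0.024 ] tool [ 0.0821 -0.0005  0.0355]
270.0 76.0 38.35861 [0.5006 0.3606 0.024 ] tool [ 0.085  -0.002   0.0355]
269.0 104.0 29.73467 [0.4893 0.3533 0.024 ] tool [ 0.0716 -0.0025  0.0355]
273.0 92.0 20.44958 [0.4952 0.355  0.024 ] tool [ 0.0774 -0.0005  0.0355]
276.0 96.0 20.310833 [0.4946 0.3527 0.024 ] tool [0.0755 0.001  0.0355]
269.0 104.0 15.290943 [0.4893 0.3533 0.024 ] tool [ 0.0716 -0.0025  0.0355]
269.0 93.0 15.489275 [0.4937 0.3564 0.024 ] tool [ 0.0769 -0.0025  0.0355]
lens [0.49348739 0.35288386 0.05951261] [ 2.02556197e-03 -6.13020068e-04 -9.99997761e-01]
shift [0.001 0.007 0.018] turn [ 0.0008 -0.0007  0.0009] dist mm 4.7327294371601685 deg 0.15920933773469156
```

Emit:
move_arm --pt "0.001 0 0.005 0 0 0" --pt "0.002 0 0.01 0 0 0" --pt "0.004 0.001 0.014 0 0 0" --pt "0.004 0.001 0.017 0 0 0" --pt "0.004 0.001 0.017 0 0 0" --pt "0.004 0.001 0.017 0 0 0" --pt "0.004 0.001 0.017 0 0 0" --pt "0.004 0.001 0.017 0 0 0"

```text
time_s: 20.63
position: [0.4331, 0.3105, 0.0551]
ee_rot: [[0.818, 0.575, 0.002], [0.575, -0.818, -0.001], [0.001, 0.002, -1.0]]
contact_force: [-0.4, -0.5, -0.7]
opening: 0.0153
gripper_force: 78.5
```

Emit:
move_arm --pt "0 0 0 0 0 0" --pt "0 0 0 0 0 0" --pt "0 0 0 0 0 0" --pt "0 0 0 0 0 0" --pt "0 0 0 0 0 0" --pt "0 0 0 0 0 0" --pt "0 0 0 0 0 0" --pt "0 0 0 0 0 0"

```text
time_s: 21.3
position: [0.4331, 0.3105, 0.0551]
ee_rot: [[0.818, 0.575, 0.002], [0.575, -0.818, -0.001], [0.001, 0.002, -1.0]]
contact_force: [-0.7, 0.1, -1.3]
opening: 0.0152
gripper_force: 78.5
```

```bash
python3 e.py | awk '/^2(6[5-9]|7[0-9]|80)/ && $2>80 && $2<105 && $3>33 && $3<44 || /lens|shift/'
python3 - <<'E'
from h import *
im,d,c,M=grab("wrist");P=cloud(d,c,M);T=M@np.linalg.inv(np.array(c["hand_eye"]));Q=(P-T[:3,3])@T[:3,:3]
for p in ([10,274],[172,274],[88,195],[88,352],[215,274],[235,274]): print(p,np.median(Q[p[0]-2:p[0]+3,p[1]-2:p[1]+3].reshape(-1,3),axis=0).round(4))
E
```

```text
276.0 96.0 39.614334 [0.4953 0.353  0.024 ] tool [0.0753 0.001  0.0312]
lens [0.49441635 0.35328813 0.05519711] [ 1.95664390e-03 -6.31978524e-04 -9.99997886e-01]
shift [-0.003  0.006  0.   ] turn [ 0.0008 -0.0006  0.001 ] dist mm 1.683727099212853 deg 0.16226659901775978
[10, 274] [ 0.1031 -0.     -0.0063]
[172, 274] [ 0.0439  0.     -0.0078]
[88, 195] [ 0.0761 -0.0299 -0.0075]
[88, 352] [ 0.0762  0.0299 -0.0071]
[215, 274] [ 0.0256  0.0001 -0.0072]
[235, 274] [ 0.0165  0.0001 -0.0068]
```

```bash
python3 -c "
from plant import close_job
print(close_job())"
```

```text
the job is handed in; nothing more can be done
None
```

The job is handed in at 21 s of the 61 s limit: I held the magnifier still for over 3 s about 26 mm off the ramp earring, carried it clear over the jars, and finished with it level and still gripped, about 26 mm above the loose earring and within about 1.5 mm of its centre by the wrist camera.

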